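# Throttle check, then three clicks on the shifter and hold

### The arm

A 7-joint arm with a two-finger parallel gripper is mounted at the origin on the work surface. World frame = base frame: x ahead of the robot, y to its left, z up, the work surface at z = 0. Lengths are in m, angles in rad, forces in N, time in s.
With the tool pointing down it reaches from about 0.35 to 0.775 m from the base axis. Payload 3.1 kg.
Tool frame: the origin (TCP) lies midway between the tips of the shut fingers; the grasp point (between the pads) lies 19 mm behind it; z points along the fingers, y is the direction in which the jaws open and shut (so a half turn about z gives the same grasp; the last joint's range is limited). The gripper opens to 85 mm and grips with 20 to 120 N. Pads are 22 mm wide; open, the fingers measure 114 mm over their backs; the gripper's body (76 mm by 85 mm) begins 54 mm behind the grasp point. The pads swing forward as they close: fully open they stand 13 mm farther back than shut.
Start: joints at [-1.203, 0.311, 0.014, 1.512, -0.004, 1.319, -0.027], TCP at [0.219, 0.504, 0.231] pointing down, gripper open.
Joint ranges: [-2.7, 2.7], [-0.3, 1.91], [-1.27, 1.3], [0.12, 2.57], [-1.44, 4.58], [0.2, 2.03], [-3.05, 3.05]. Speed limits (rad/s): [2.79, 2.79, 3.14, 3.14, 3.14, 3.14, 3.14].

### API

Orientations are given as a unit quaternion [w, x, y, z].
In Python, from station import manip, read_camera, close_job gives the robot as it stands. The module is installed in compiled form; this text tells all that it offers. Calls block until the motion is done:
- manip.move_to(position, orientation): joint-space move of the TCP to a pose.
- manip.line_to(position, rot=None, max_speed=0.15, force_limit=None): straight line of the TCP; rot=None keeps the orientation; max_speed is the mean speed in m/s. With force_limit (N) it stops when the force on the tool has changed by that much, and returns True; else False.
- manip.move_joints(angles): joint-space move.
- manip.gripper_to(opening, grip_force=None): finger opening in m; grip_force is the grip in N (None keeps the last); returns when the fingers have stopped.
- manip.wait(seconds).
- manip.ik(position, orientation): joint angles nearest the present ones, or None.
- read_camera(name): name is "side" or "top" or "wrist"; returns a dict with "image" (384x512x3 uint8, red, green, blue), "range_z" (384x512 float32, m along the optical axis (not along the pixel's ray), 0 where there is no reading), "camera_matrix" (3x3 intrinsics, pixels), "distortion" ([k1, k2, p1, p2, k3] as OpenCV has them; the pictures are not rectified), "R" (3x3) and "t" (3): a world point X has camera coordinates R X + t. Camera axes: x right, y down, z forward; pixel columns grow to the right and rows downward; lengths in m; the calibration is good to about 2 mm. A picture is of the moment at which its call begins.
A pose or a line that the arm cannot do raises manip.MotionError and nothing moves.
- close_job(): hands the job in, once; it reports no verdict.
Readings, each from a call of its own:
- manip.read_time(): time.
- manip.read_joints(): joint angles.
- manip.read_qd(): joint speeds.
- manip.read_joint_efforts(): joint torques, N m.
- manip.read_position(): TCP position.
- manip.read_eef_rot(): TCP orientation.
- manip.read_force(): force on the tool from outside, world axes, zero at the start.
- manip.read_wrist_torque(): the same for the moment, N m.
- manip.read_grip_width(): finger opening in m.
Only numpy, scipy, OpenCV 4.12 (cv2) and the standard library are available. Lean on these libraries where they do the work, as an engineer would, in place of code of your own. Each camera call takes 0.05 s, during which the arm holds its last target.

### The job

An e-bike handlebar is gripped in the bench vice for a check of its right-hand controls: the twist throttle (the inner half of the right grip) and the thumb shift lever beside it. First twist the throttle open to its stop, the top of the grip coming back towards you, and let go so that it springs fully shut. Then push the shift lever forward exactly three clicks from where it stands, feeling for each one (a fourth cannot be taken back), and finish still pressing against the lever at the third click, holding it there for the cable to be clamped; leave the things lying about on the bench where they are.

Things in the scene. Friction and masses are not known exactly. Their poses are not given: they have to be found in the camera images.
- throttle_mid (a point): Twist throttle: black ribbed sleeve on the level handlebar, 34 mm thick, 60 mm long, 39 mm collars at its ends; fixed 32 mm grip beyond it, fixed 39 mm housing at its inner end. Point on the bar's axis at mid sleeve. Its y axis runs along the bar towards the vice; when shut, x points level forward (away from the robot), z up. Brake lever blade 43 mm ahead, 54 mm below.
- throttle (a joint): Turn of the throttle sleeve about the bar, rad: 0 shut, 0.75 at the open stop; it grows as the top of the sleeve comes back towards the robot (the rider's side). A spring shuts it again (0.06 N m when shut, 0.14 N m at the stop).
- lever_pivot (a point): Pivot of the shift lever: on the upright axis of the round black pod (49 mm across) on top of the bar, between throttle and vice, at the lever's height, 34 mm above the bar's axis. Fixed to the bar: x axis level and forward, square to the bar; y along the bar towards the vice; z up. Pod and cap reach 7 mm above it; the vice jaws are lower.
- lever_pad (a point): Centre of the thumb paddle at the end of the grey shift lever: upright, 26 mm along the lever, 8 mm thick, 17 mm high; 52 mm from the pivot and 5.5 mm above it. Its lower edge is 31 mm above the bar's axis; the throttle housing and brake clamp it sweeps over reach 20 mm. Pushing on its rear face (towards the robot), following its arc, drives the lever forward.
- shift_lever: The lever (origin: its pivot), swinging level, counter-clockwise from above, from 50 deg behind the bar's outward line. Ratchet of 7 notches, 0.2 rad (10.4 mm at the paddle) apart, starting in one of the first 3. The push rises from 5 to about 8 N; 0.13 rad past a notch the lever snaps to the next (the click), the push at least halving. A pawl bars return; held ahead of a notch it still resists.
- wrench: Open-ended wrench, 170 mm, lying loose on the bench under the right grip. Bystander.
- pedal: Black bicycle pedal, about 95 x 85 x 24 mm, loose on the bench beyond the right grip. Bystander.
- sprocket: Steel ring sprocket, 84 mm across, 8 mm thick, loose on the bench near the bar's right end. Bystander.
- screwdriver: Screwdriver, 200 mm, loose on the bench at the right. Bystander.
- lube_can: Spray can, 52 mm across, 160 mm tall, standing loose at the right. Bystander.
- tennis_ball_center (a point): Centre of a tennis ball, 66 mm, loose at the right. Bystander.

How it is judged:
On the way, in this order (a step that is already met when the one before it is completed fails the run):
1. the throttle is twisted open to its stop (value of joint throttle above 0.69 rad), for 0.1 s.
2. the throttle has been let go and is shut again (value of joint throttle below 0.06 rad and contact force between the fingers and throttle below 0.2 N), for 0.2 s.
3. the shift lever is three clicks on from its start, with the fingers pressing on it (distance of lever_pad from where it was at the start of the episode between 0.028 and 0.038 m and contact force between the fingers and shift_lever above 1 N), for 0.2 s.
At the end, for the whole second after the job is handed in: the shift lever stands at its third click from the start (not short of it and not over the fourth: the paddle has moved 28 to 38 mm), the fingers still press on it with over 1 N, and the throttle is shut (all of step 3 and value of joint throttle below 0.06 rad); the arm keeps its last pose, push and grip.
It fails at once if the shift lever is pushed over a fourth click (distance of lever_pad from where it was at the start of the episode above 0.0392 m).
It fails at once if a thing lying about on the bench is knocked out of its place (over 30 mm, the ball over 60 mm) (distance of any of wrench, pedal, sprocket, screwdriver, lube_can from where it was at the start of the episode above 0.03 m or distance of tennis_ball_center from where it was at the start of the episode above 0.06 m).
It also fails if it takes over 72 s, if anything falls off the work surface, if the arm or the gripper's body presses on something with over 40 N, if the wrist force passes 120 N, or if a joint passes its speed limit or range.

## Working session

There is one attempt and no reset: what is moved stays moved. The work goes in short steps, each a Python script; the robot and the scene stay as the last script left them, time stands still between calls to the robot, and variables do not carry over. Pictures are saved under pics/ and viewed, and the job is handed in when it is done.

```bash
ls; mkdir -p pics; cat > h.py <<'E'
from station import manip, read_camera, close_job
import numpy as np, cv2, pickle
def snap(name,fn):
    c=read_camera(name); cv2.imwrite('pics/'+fn+'.png',c['image'][:,:,::-1]); pickle.dump(c,open('pics/'+fn+'.pkl','wb')); return c
def load(fn): return pickle.load(open('pics/'+fn+'.pkl','rb'))
def pt(c,u,v,z=None):
    if z is None: z=c['range_z'][int(v),int(u)]
    n=cv2.undistortPoints(np.array([[[u,v]]],float),c['camera_matrix'],c['distortion'])[0,0]
    return c['R'].T@(np.array([n[0]*z,n[1]*z,z])-c['t'])
def ray(c,u,v):
    n=cv2.undistortPoints(np.array([[[u,v]]],float),c['camera_matrix'],c['distortion'])[0,0]
    o=-c['R'].T@c['t']; d=c['R'].T@np.array([n[0],n[1],1]); return o,d/np.linalg.norm(d)
def onplane(c,u,v,h):
    o,d=ray(c,u,v); return o+d*(h-o[2])/d[2]
def proj(c,X):
    p,_=cv2.projectPoints(np.array([X],float),cv2.Rodrigues(c['R'])[0],c['t'],c['camera_matrix'],c['distortion']); return p[0,0]
E
python3 - <<'E'
from h import *
for n in ['side','top','wrist']:
    c=snap(n,n+'0'); print(n,c['camera_matrix'].round(1).tolist(),c['R'].round(3).tolist(),c['t'].round(3).tolist(),(-c['R'].T@c['t']).round(3),c['distortion'])
print(manip.read_time(),manip.read_position(),manip.read_eef_rot(),manip.read_force(),manip.read_grip_width())
E
```

```text
pics
side [[460.0, 0.0, 252.1], [0.0, 460.0, 185.0], [0.0, 0.0, 1.0]] [[-0.782, -0.623, -0.018], [-0.449, 0.584, -0.676], [0.432, -0.521, -0.737]] [0.373, 0.457, 0.649] [0.217 0.303 0.794] [-0.08902607  0.          0.          0.          0.        ]
top [[403.4, 0.0, 256.9], [0.0, 403.4, 192.3], [0.0, 0.0, 1.0]] [[-0.024, -1.0, 0.002], [-0.991, 0.023, -0.132], [0.132, -0.005, -0.991]] [-0.141, 0.611, 0.84] [ 0.492 -0.151  0.913] [-0.13098052  0.          0.          0.          0.        ]
wrist [[315.5, 0.0, 251.6], [0.0, 315.5, 193.7], [0.0, 0.0, 1.0]] [[0.399, 0.917, -0.001], [0.867, -0.377, 0.325], [0.297, -0.13, -0.946]] [-0.549, -0.042, 0.381] [0.142 0.538 0.374] [-0.01400753  0.          0.          0.          0.        ]
0.15 [0.21887677 0.50395378 0.23045858] [-1.52874479e-04  2.03418724e-01  9.79091391e-01 -9.20316371e-04] [-0.79805053 -0.49904506  0.21120729] 0.08528356725499957
```

View pics/side0.png

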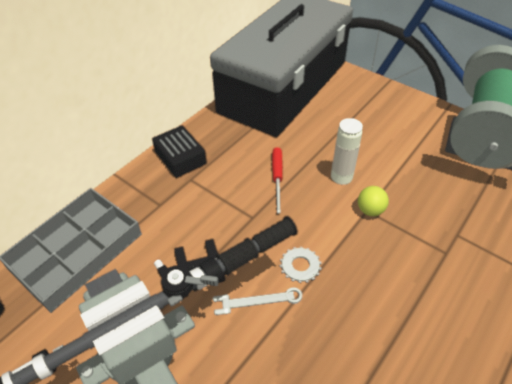

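View pics/top0.png

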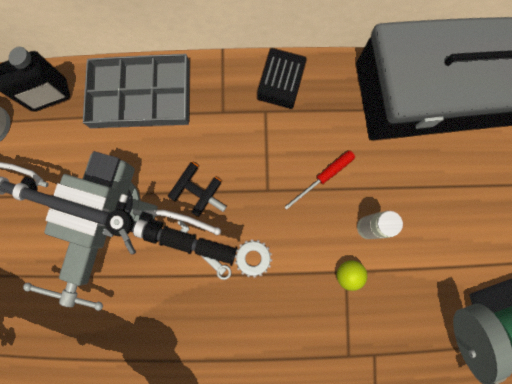

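The side view shows the pod with a white cap at about (176,277) and the sleeve along (215..295, 268..228). The top view shows the pod at (120,220), the paddle near (128,243), the sleeve about (145–200, 230–247) and the grip end at (233,255). The sprocket is at (253,258). I'll zoom in next.

```bash
python3 - <<'E'
from h import *
a=load('side0')['image'][200:330,130:310,::-1]; cv2.imwrite('pics/sz.png',cv2.resize(a,None,fx=4.4,fy=4.4,interpolation=cv2.INTER_CUBIC))
a=load('top0')['image'][170:290,80:280,::-1]; cv2.imwrite('pics/tz.png',cv2.resize(a,None,fx=4,fy=4,interpolation=cv2.INTER_CUBIC))
E
```

```text
(no output)
```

View pics/sz.png

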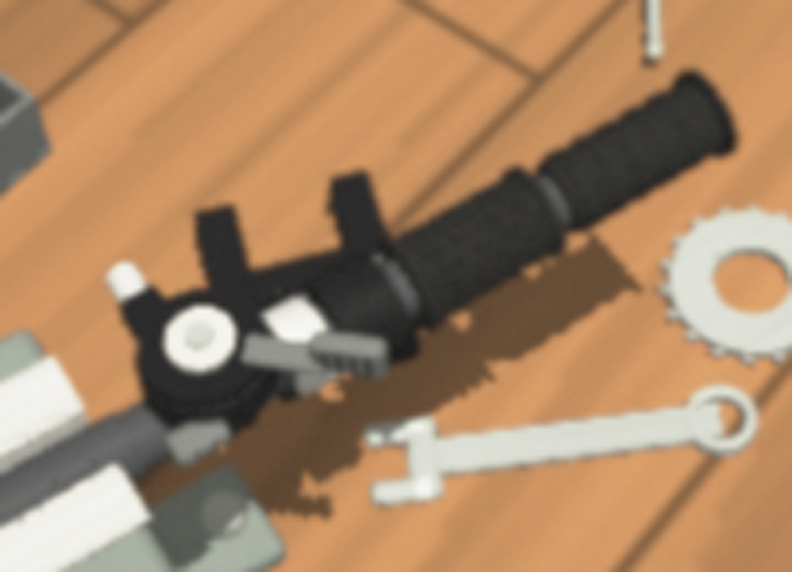

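View pics/tz.png

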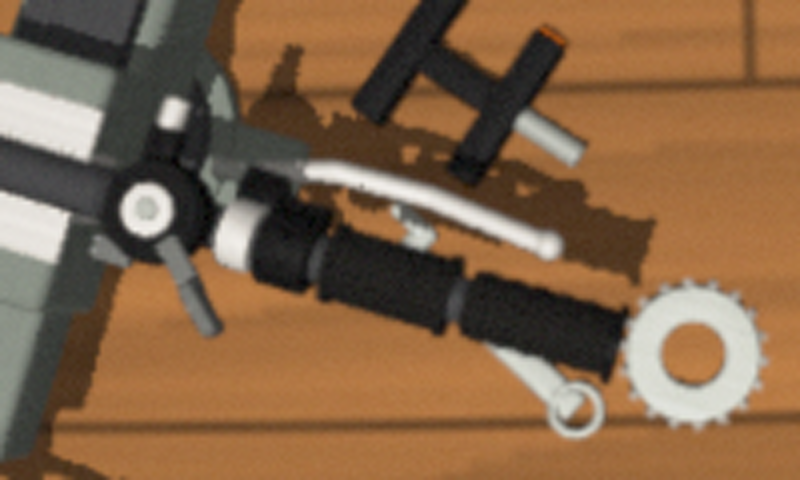

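View pics/wrist0.png

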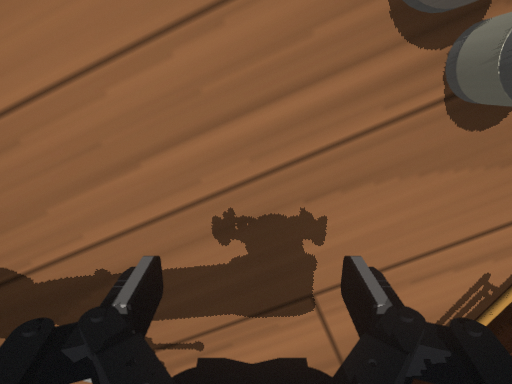

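```bash
python3 - <<'E'
from h import *
np.set_printoptions(precision=4,suppress=True)
s=load('side0');t=load('top0')
S=lambda u,v:((u+.5)/4.4+130-.5,(v+.5)/4.4+200-.5)
T=lambda u,v:((u+.5)/4+80-.5,(v+.5)/4+170-.5)
def tri(ps,pt_):
    o1,d1=ray(s,*ps);o2,d2=ray(t,*pt_)
    A=np.stack([d1,-d2],1);k=np.linalg.lstsq(A,o2-o1,rcond=None)[0]
    a=o1+k[0]*d1;b=o2+k[1]*d2;return (a+b)/2,np.linalg.norm(a-b)
for n,a,b in [('cap',S(200,336),T(148,209)),('ringin',S(398,285),T(316,265)),('ringout',S(555,198),T(456,302)),('end',S(715,110),T(618,343)),('padtip',S(386,345),T(215,327))]:
    print(n,tri(a,b),'side',pt(s,*np.round(a)),'top',pt(t,*np.round(b)))
# all depth points: bar axis
for c in (s,t):
    v,u=np.mgrid[0:384,0:512]; z=c['range_z'].ravel()
    n=cv2.undistortPoints(np.stack([u.ravel(),v.ravel()],1).astype(float)[:,None],c['camera_matrix'],c['distortion'])[:,0]
    P=(np.c_[n*z[:,None],z]-c['t'])@c['R']
    P=P.reshape(384,512,3); c['P']=P
    print(np.unique(z==0,return_counts=True))
# top profile along the sleeve
np.set_printoptions(precision=3,suppress=True)
for x in range(330,640,30):
    # column in zoom
    u=int(round(T(x,0)[0])); col=t['P'][170:290,u]; m=col[:,2]>0.1
    m&=(np.arange(170,290)>T(0,210)[1])
    q=col[m]; print(x,q[:,2].max(),q[q[:,2].argmax()],q[:,0].min(),q[:,0].max(),len(q))
E
```

```text
cap (array([0.5393, 0.0984, 0.202 ]), np.float64(0.002089245394936534)) side [0.5416 0.0981 0.1996] top [0.5382 0.0969 0.2022]
ringin (array([0.5139, 0.0286, 0.1727]), np.float64(0.00183184455509896)) side [0.5163 0.0276 0.1705] top [0.5127 0.0259 0.1791]
ringout (array([ 0.4948, -0.0366,  0.1708]), np.float64(0.0007440759331927342)) side [ 0.4944 -0.0374  0.169 ] top [ 0.4953 -0.0373  0.1719]
end (array([ 0.4741, -0.1105,  0.165 ]), np.float64(0.0016706517316582834)) side [ 0.4694 -0.1043  0.174 ] top [ 0.4757 -0.1105  0.1759]
padtip (array([0.4856, 0.0648, 0.2077]), np.float64(4.113735514204545e-05)) side [0.4865 0.0646 0.2067] top [0.4863 0.0653 0.2083]
(array([False,  True]), array([195805,    803]))
(array([False,  True]), array([195805,    803]))
330 0.18208176414595142 [0.518 0.02  0.182] 0.4981689478856701 0.538246225759309 20
360 0.17924364797264533 [0.507 0.006 0.179] 0.49424357478338954 0.5278079191616152 19
390 0.17858618489147454 [ 0.503 -0.007  0.179] 0.49034871438197514 0.5238252904713446 19
420 0.17796729912193351 [ 0.496 -0.022  0.178] 0.4845816537691051 0.5177161685252087 19
450 0.9129824618384949 [ 0.492 -0.151  0.913] 0.48606075017889605 0.5393421811131676 18
480 0.17857447674996438 [ 0.49  -0.049  0.179] 0.47857402201464194 0.5388759523382834 22
510 0.17679663380276955 [ 0.495 -0.062  0.177] 0.47473566972143466 0.5346339531025989 23
540 0.17624203624878118 [ 0.48  -0.076  0.176] 0.47086009435618253 0.5282208535409947 24
570 0.1765517204919159 [ 0.476 -0.089  0.177] 0.46503530086430406 0.4961538162958103 18
600 0.17792913131918056 [ 0.467 -0.103  0.178] 0.457471206832885 0.4903274965357803 19Traceback (most recent call last):
  File "<stdin>", line 25, in <module>
    return umr_maximum(a, axis, None, out, keepdims, initial, where)
ValueError: zero-size array to reduction operation maximum which has no identity
```

```bash
cat > fit.py <<'E'
from h import *
from scipy.optimize import least_squares
def cloud(c):
    v,u=np.mgrid[0:384,0:512]; z=c['range_z'].ravel()
    n=cv2.undistortPoints(np.stack([u.ravel(),v.ravel()],1).astype(float)[:,None],c['camera_matrix'],c['distortion'])[:,0]
    P=(np.c_[n*z[:,None],z]-c['t'])@c['R']; return P[z>0]
if __name__=='__main__':
  np.set_printoptions(precision=4,suppress=True)
  for nm in (['side0'],['top0'],['side0','top0']):
    P=np.vstack([cloud(load(n)) for n in nm])
    def par(p,Q): # axis x = a+b*y, z=p2
        d=np.array([p[1],1,0]);n=np.linalg.norm(d);d/=n
        w=Q-np.array([p[0],0,p[2]]); s=w@d; r=np.linalg.norm(w-np.outer(s,d),axis=1); return s,r
    p=np.array([.505,.29,.161])
    for it in range(8):
        s,r=par(p,P)
        m=(s>-.03)&(s<.015)&(abs(r-.017)<.006)&(P[:,2]>.13)
        g=(s>-.1)&(s<-.05)&(abs(r-.016)<.006)&(P[:,2]>.13)
        Q=np.vstack([P[m],P[g]]);R=np.r_[np.full(m.sum(),.017),np.full(g.sum(),.016)]
        f=lambda p:par(p,Q)[1]-R
        p=least_squares(f,p,loss='soft_l1',f_scale=.002,x_scale=[.01,.1,.01]).x
    print(nm,p,m.sum(),g.sum(),np.std(f(p)), 'ang',np.degrees(np.arctan(p[1])))
E
python3 fit.py
```

```text
['side0'] [0.5114 0.3077 0.1609] 580 544 0.001086261872585375 ang 17.101929130285715
['top0'] [0.5078 0.313  0.1601] 446 459 0.0011955396114429904 ang 17.382099196804294
['side0', 'top0'] [0.5101 0.31   0.1604] 1024 1001 0.001554591890923808 ang 17.22233673594377
```

```bash
python3 - <<'E'
from h import *
from fit import cloud
np.set_printoptions(precision=4,suppress=True)
f=np.array([.9552,-.296,0]);e=np.array([.296,.9552,0])
A=np.array([.5095,0,.1605])
for n in ['side0','top0']:
    c=load(n); P=cloud(c)
    col=c['image'].reshape(-1,3)[c['range_z'].ravel()>0].astype(int)
    w=P-np.array([.5393,.0984,.1945]); r=np.hypot(w[:,0],w[:,1])
    # cap centre: bright pts near top
    m=(r<.02)&(P[:,2]>.195)&(col.min(1)>170); q=P[m]; print(n,'cap',q.mean(0),(q[:,:2].min(0)+q[:,:2].max(0))/2,m.sum())
    m=(r>.034)&(r<.075)&(P[:,2]>.190)&(P[:,2]<.215)&(w[:,0]<.02); q=P[m]
    ang=np.degrees(np.arctan2(w[m,1],w[m,0]))
    print('pad n',m.sum(),q.min(0),q.max(0)); 
    t=m&(P[:,2]>.203); print(' top face',t.sum(),P[t].mean(0),np.degrees(np.arctan2(w[t,1],w[t,0])).mean(), 'r',r[t].min(),r[t].max(), 'ztop',np.percentile(P[t][:,2],[10,50,90]))
    print(np.c_[q,ang,r[m]*1000].round(3)[::4])
E
```

```text
side0 cap [0.541  0.0987 0.1996] [0.5415 0.0983] 174
pad n 181 [0.4837 0.0631 0.1917] [0.5129 0.0845 0.2107]
 top face 101 [0.4959 0.073  0.2074] -149.69718497115414 r 0.037460076394921916 0.06302616093501964 ztop [0.2054 0.2074 0.2093]
[[   0.508    0.076    0.208 -144.224   38.612]
 [   0.504    0.072    0.207 -143.245   44.396]
 [   0.503    0.075    0.209 -147.035   43.472]
 [   0.498    0.071    0.209 -146.216   49.298]
 [   0.494    0.067    0.207 -144.978   54.983]
 [   0.507    0.079    0.207 -149.132   37.612]
 [   0.503    0.075    0.206 -147.437   43.293]
 [   0.497    0.073    0.21  -148.853   49.779]
 [   0.493    0.068    0.208 -147.075   55.306]
 [   0.488    0.065    0.209 -147.006   61.302]
 [   0.504    0.08     0.209 -152.275   39.758]
 [   0.501    0.075    0.206 -149.313   45.057]
 [   0.496    0.072    0.207 -148.747   51.007]
 [   0.49     0.069    0.209 -149.25    57.258]
 [   0.486    0.065    0.207 -147.396   62.704]
 [   0.502    0.08     0.208 -153.621   41.472]
 [   0.497    0.076    0.208 -152.27    47.283]
 [   0.493    0.073    0.208 -150.989   53.025]
[... 2127 characters left out ...]
   0.21  -150.042   48.945]
 [   0.495    0.077    0.206 -153.917   49.119]
 [   0.495    0.071    0.203 -147.873   52.178]
 [   0.493    0.073    0.208 -150.792   52.61 ]
 [   0.493    0.069    0.195 -147.796   54.337]
 [   0.492    0.069    0.208 -148.243   56.117]
 [   0.49     0.072    0.209 -152.205   55.868]
 [   0.49     0.067    0.201 -148.025   58.384]
 [   0.488    0.071    0.207 -151.789   58.099]
 [   0.488    0.067    0.198 -148.27    60.35 ]
 [   0.486    0.067    0.209 -149.348   61.586]
 [   0.485    0.074    0.204 -155.779   59.992]
 [   0.485    0.066    0.207 -149.019   63.87 ]
 [   0.483    0.069    0.207 -152.74    63.53 ]
 [   0.481    0.071    0.206 -155.067   64.199]]
```

```bash
python3 - <<'E'
from h import *
np.set_printoptions(precision=3,suppress=True)
from scipy.spatial.transform import Rotation as Ro
f=np.array([.9552,-.296,0]);e=np.array([.296,.9552,0])
mid=np.array([.508,-.004,.1605])-.008*e
q0=manip.read_joints()
def pose(th,sgn,back=0.,up=.0):
    # tool z down rotated about e by -th such that top comes back
    R=Ro.from_rotvec(-e*th)
    z=R.apply([0,0,-1]); y=R.apply(f)*sgn; x=np.cross(y,z)
    M=np.stack([x,y,z],1); q=Ro.from_matrix(M).as_quat(); 
    return mid+z*(.019-back), q[[3,0,1,2]]
for sgn in (1,-1):
  for th in (-.4,-.2,0,.2,.4,.6,.8,.9):
    for back in (0,.1):
      p,q=pose(th,sgn,back); print(sgn,th,back,manip.ik(p,q))
piv=np.array([.5393,.0984])
for sgn in (1,-1):
  for a in np.radians([-157,-145,-134,-120,-110,-100]):
    r=np.array([np.cos(a),np.sin(a),0]);t=np.array([-r[1],r[0],0]);z=np.array([0,0,-1.])
    x=t*sgn;y=np.cross(z,x);q=Ro.from_matrix(np.stack([x,y,z],1)).as_quat()[[3,0,1,2]]
    p=np.r_[piv,.193]+.052*r-.017*t
    print(sgn,np.degrees(a),p,manip.ik(p,q))
E
```

```text
1 -0.4 0 [-0.404  0.66   0.743  1.443 -0.422  1.615  0.087]
1 -0.4 0.1 [-0.32   0.663  0.72   1.177 -0.405  1.845  0.042]
1 -0.2 0 [-0.494  0.505  0.743  1.615 -0.358  1.365  0.03 ]
1 -0.2 0.1 [-0.491  0.477  0.797  1.411 -0.338  1.595  0.009]
1 0 0 [-0.568  0.344  0.708  1.788 -0.249  1.101 -0.076]
1 0 0.1 [-0.62   0.255  0.758  1.633 -0.18   1.326 -0.135]
1 0.2 0 [-0.658  0.198  0.688  1.96  -0.092  0.837 -0.237]
1 0.2 0.1 [-0.728  0.036  0.679  1.847  0.052  1.079 -0.372]
1 0.4 0 [-0.703  0.076  0.619  2.129  0.193  0.588 -0.535]
1 0.4 0.1 [-0.371 -0.112  0.187  2.045  0.267  0.865 -0.621]
1 0.6 0 [-0.586  0.008  0.395  2.289  0.742  0.402 -1.118]
1 0.6 0.1 [-0.317 -0.222  0.018  2.246  0.541  0.676 -0.95 ]
1 0.8 0 [-0.318  0.016  0.032  2.433  1.608  0.408 -2.045]
1 0.8 0.1 [-0.296 -0.275 -0.141  2.439  0.998  0.569 -1.502]
1 0.9 0 [-0.213  0.052 -0.125  2.499  1.931  0.528 -2.409]
1 0.9 0.1 [-0.108 -0.273 -0.379  2.526  1.263  0.532 -1.841]
-1 -0.4 0 [ 0.658  0.821 -1.08   1.395  0.456  1.649  2.42 ]
-1 -0.4 0.1 [ 0.583  0.806 -1.081  1.129  0.444  1.877  2.464]
-1 -0.2 0 [-0.28
[... 1127 characters left out ...]
0.396  1.131  1.73  -0.376  1.257 -1.884]
1 -110.0 [0.506 0.055 0.193] [-0.714  0.296  0.719  1.706 -0.206  1.217 -1.865]
1 -100.0 [0.514 0.05  0.193] [-0.7    0.315  0.728  1.687 -0.221  1.224 -1.667]
-1 -157.0 [0.485 0.094 0.193] [-0.664  0.238  0.53   1.739 -0.128  1.199  0.302]
-1 -145.0 [0.487 0.082 0.193] [-0.633  0.237  0.52   1.739 -0.126  1.199  0.532]
-1 -134.0 [0.491 0.073 0.193] [-0.604  0.242  0.512  1.732 -0.126  1.2    0.745]
-1 -119.99999999999999 [0.499 0.062 0.193] [-0.568  0.255  0.503  1.717 -0.13   1.204  1.015]
-1 -110.0 [0.506 0.055 0.193] [-0.542  0.267  0.494  1.701 -0.134  1.208  1.207]
-1 -100.0 [0.514 0.05  0.193] [-0.518  0.282  0.486  1.681 -0.139  1.213  1.397]
```

```bash
cat >> h.py <<'E'
from scipy.spatial.transform import Rotation as Ro
np.set_printoptions(precision=4,suppress=True)
f=np.array([.9552,-.296,0]);e=np.array([.296,.9552,0])
mid=np.array([.5082,-.004,.1605])-.006*e
def pose(th,back=0.):
    R=Ro.from_rotvec(-e*th)
    z=R.apply([0,0,-1]); y=R.apply(f); x=np.cross(y,z)
    q=Ro.from_matrix(np.stack([x,y,z],1)).as_quat()
    return mid+z*(.019-back), q[[3,0,1,2]]
def mom(): # moment about bar axis (two guesses of reference)
    F=np.array(manip.read_force());M=np.array(manip.read_wrist_torque());return F,M,M@e
E
python3 - <<'E'
from h import *
p=manip.read_position(); manip.line_to([p[0],p[1],.36])
P,q=pose(-.3,.12); manip.move_to(P+[0,0,.06],q)
manip.gripper_to(.056,30)
manip.line_to(P,max_speed=.15)
print(manip.read_time(),manip.read_joints(),manip.read_position(),P,mom(),manip.read_grip_width())
snap('wrist','w1');snap('side','s1');snap('top','t1')
a=np.hstack([load(n)['image'][:,:,::-1] for n in ('s1','w1')]);cv2.imwrite('pics/a1.png',cv2.resize(a,(800,300)))
E
```

```text
4.325 [-0.4072  0.5853  0.7972  1.2381 -0.3963  1.7776  0.0395] [ 0.535  -0.0186  0.2575] [ 0.5349 -0.0186  0.257 ] (array([ 0.0188, -0.7435, -0.2454]), array([-0.1102, -0.2677,  0.0151]), np.float64(-0.2882932435250537)) 0.056309184207772305
```

View pics/a1.png

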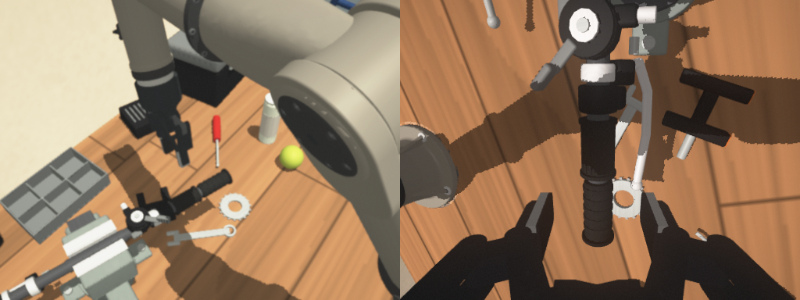

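The wrist view shows the bar between the fingers, with the pod upper centre. I'll check the predicted sleeve and pivot points against this view.

```bash
python3 - <<'E'
from h import *
c=load('w1');im=c['image'][:,:,::-1].copy()
mid0=mid+.006*e
for s in (-.1,-.03,0,.03,.05): 
    u=proj(c,mid0+s*e); cv2.circle(im,tuple(int(v) for v in u),3,(0,0,255),-1)
u=proj(c,[.5395,.0988,.2015]);cv2.circle(im,tuple(int(v) for v in u),3,(0,255,0),-1)
u=proj(c,pose(-.3,.0)[0]);cv2.circle(im,tuple(int(v) for v in u),3,(255,0,255),-1)
print(-c['R'].T@c['t'])
cv2.imwrite('pics/w1m.png',cv2.resize(im[0:330,60:380],None,fx=1.8,fy=1.8))
E
```

```text
[0.5993 0.0489 0.3945]
```

View pics/w1m.png

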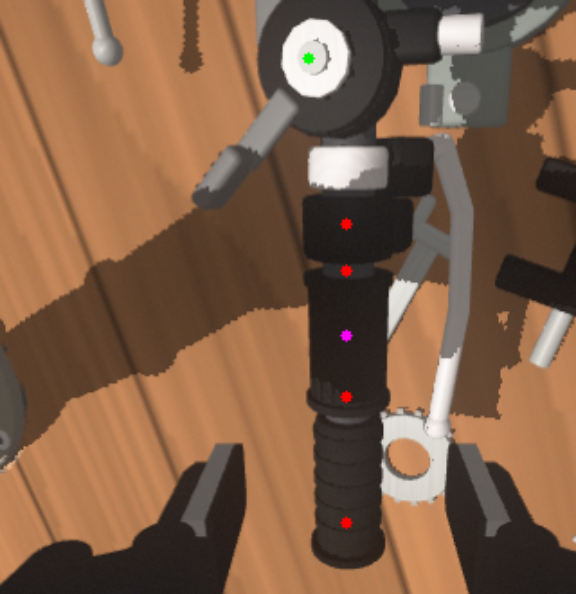

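The points line up with the sleeve, so the grasp can go ahead.

```bash
python3 - <<'E'
from h import *
P,q=pose(-.3,0)
print(manip.line_to(P,max_speed=.08,force_limit=8))
print(manip.read_position(),P,mom())
manip.gripper_to(.02,40)
print(manip.read_time(),manip.read_grip_width(),manip.read_position(),mom())
E
```

```text
False
[ 0.5015 -0.0083  0.1427] [ 0.5011 -0.0081  0.1423] (array([-0.6453, -0.1182, -1.0269]), array([-0.0662, -0.272 ,  0.0042]), np.float64(-0.2794202096774116))
6.45 0.032491901023477106 [ 0.5023 -0.0085  0.1427] (array([2.9448, 0.2113, 0.5258]), array([-0.2255, -0.9099,  0.0219]), np.float64(-0.9359028287390411))
```

```bash
python3 - <<'E'
from h import *
F0,M0,m0=mom()
for th in np.arange(-.2,.56,.08):
    P,q=pose(th); manip.line_to(P,rot=q,max_speed=.04)
    F,M,m=mom(); z=Ro.from_quat(q[[1,2,3,0]]).apply([0,0,1])
    print(round(th,2),manip.read_time(),F,M-M0,round(m-m0,3),manip.read_grip_width(),np.array(manip.read_position())-P)
    if abs(m-m0)>2.5 or np.linalg.norm(F)>40: break
snap('side','s2');snap('wrist','w2')
a=np.hstack([load(n)['image'][:,:,::-1] for n in ('s2','w2')]);cv2.imwrite('pics/a2.png',cv2.resize(a,(800,300)))
E
```

```text
-0.2 6.7 [ 5.1522 -1.4737 -2.9372] [-0.2342 -0.2405  0.006 ] -0.299 0.03260954253988472 [ 0.0012 -0.0004  0.0004]
-0.12 6.95 [ 4.6314 -2.0888 -1.5041] [-0.1925 -0.1138  0.0244] -0.166 0.032677271751345514 [ 0.0011 -0.0004  0.0004]
-0.04 7.2 [ 5.8679 -1.8357 -2.0408] [-0.1139 -0.1171 -0.0201] -0.146 0.03306871308904878 [ 0.0011 -0.0004  0.0004]
0.04 7.45 [ 6.1118 -2.5604 -3.7584] [-0.0917 -0.0806 -0.0066] -0.104 0.03276736405751568 [ 0.001  -0.0004  0.0004]
0.12 7.7 [ 6.9428 -1.4902 -4.3784] [-0.0442 -0.0674 -0.0448] -0.077 0.032664605799947136 [ 0.0009 -0.0003  0.0004]
0.2 7.95 [ 8.3568 -1.8043 -5.4207] [ 0.1133 -0.0114  0.0101] 0.023 0.03289096528987431 [ 0.0009 -0.0003  0.0004]
0.28 8.2 [ 9.0005 -1.0614 -7.3232] [ 0.1565 -0.0916 -0.0341] -0.041 0.032308467329352025 [ 0.0008 -0.0003  0.0004]
0.36 8.4583 [  9.9228  -1.4998 -10.6725] [0.3653 0.0436 0.1494] 0.15 0.032701136689688944 [ 0.0007 -0.0003  0.0004]
0.44 8.7583 [ 12.1808  -0.0699 -11.919 ] [0.6217 0.2025 0.277 ] 0.377 0.03258187163540004 [ 0.0006 -0.0003  0.0005]
0.52 9.1333 [ 14.0184   1.7632 -13.2002] [1.1593 0.8697 0.422 ] 1.174 0.03282445834982944 [ 0.0005 -0.0005  0.0004]
```

View pics/a2.png

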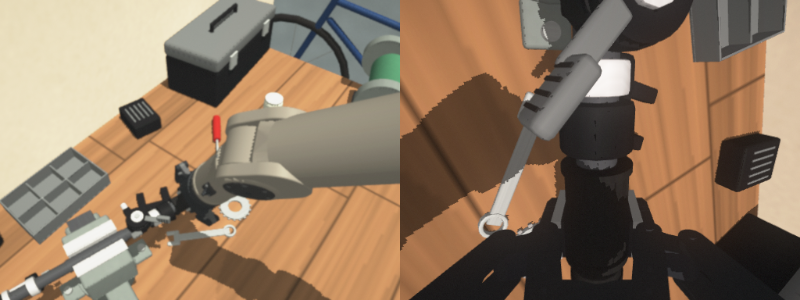

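```bash
python3 - <<'E'
from h import *
P,q=pose(.57); manip.line_to(P,rot=q,max_speed=.03); print(mom())
manip.wait(.3); print(manip.read_time(),mom(),manip.read_joints())
snap('wrist','w3')
manip.gripper_to(.062,30); manip.wait(.4)
print(manip.read_time(),manip.read_grip_width(),mom(),manip.read_position(),P)
snap('wrist','w4')
a=np.hstack([load(n)['image'][:,:,::-1] for n in ('w3','w4')]);cv2.imwrite('pics/a3.png',cv2.resize(a,(800,300)))
E
```

```text
(array([ 7.4283,  2.3427, -5.4336]), array([0.9294, 0.2781, 0.3957]), np.float64(0.5407321274194142))
9.85 (array([ 5.161 ,  1.7719, -3.0905]), array([0.8867, 0.3201, 0.4017]), np.float64(0.5682359694056341)) [-1.2519  0.0018  1.087   2.2744  0.6338  0.4237 -0.9911]
10.6917 0.06187532584368561 (array([-0.0157, -0.125 , -0.2298]), array([0.1412, 0.5652, 0.0141]), np.float64(0.5816643263552599)) [ 0.5161 -0.0127  0.1445] [ 0.5162 -0.0128  0.1445]
```

View pics/a3.png

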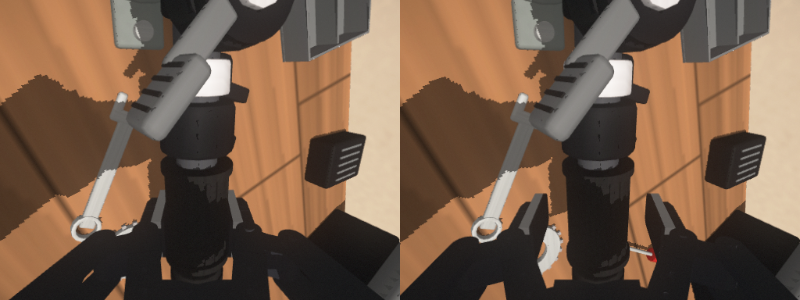

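```bash
python3 - <<'E'
from h import *
o=[]
for n in ('w2','w3','w4'):
    a=load(n)['image'][190:370,190:320,::-1].astype(float); a=np.clip((a/120)**.6*255,0,255).astype(np.uint8); o.append(cv2.resize(a,None,fx=2,fy=3,interpolation=cv2.INTER_CUBIC))
cv2.imwrite('pics/sl.png',np.hstack(o))
E
```

```text
(no output)
```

View pics/sl.png

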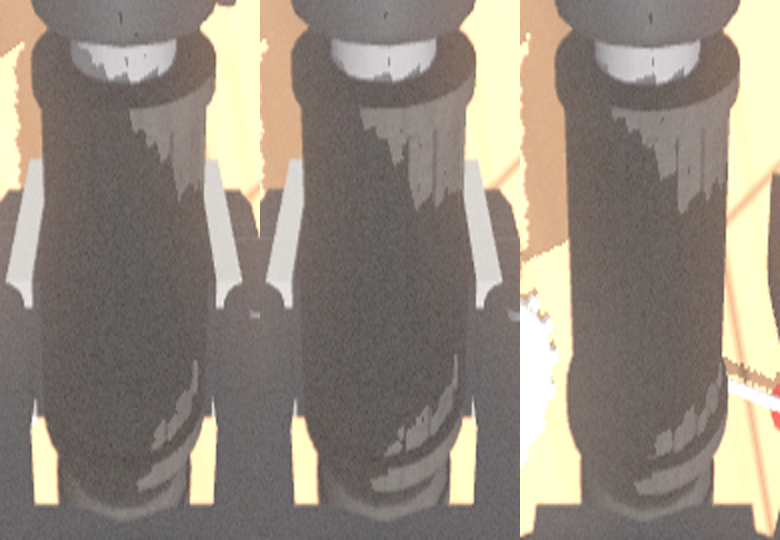

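The ribs shift between these frames, but that doesn't prove the throttle reached its stop. A second twist costs little, so I'll do it with a firmer grip and record open-gripper baselines to tell the stop clearly.

```bash
python3 - <<'E'
from h import *
ths=[.57,.5,.4,.2,0,-.2,-.3]
base={}
for th in ths:
    P,q=pose(th); manip.line_to(P,rot=q,max_speed=.08); manip.wait(.1)
    F,M,m=mom(); base[th]=(F,M); print(th,F,M,m)
manip.gripper_to(.02,80); manip.wait(.1)
z=lambda th:Ro.from_rotvec(-e*th).apply([0,0,-1])
bt=np.array(ths[::-1]);bm=np.array([base[t][1] for t in bt]);bf=np.array([base[t][0] for t in bt])
out=[]
for th in [-.3,-.1,.1,.3,.38,.42,.46,.5,.54,.58,.62]:
    P,q=pose(th); manip.line_to(P,rot=q,max_speed=.04); manip.wait(.1)
    F,M,m=mom(); dF=F-[np.interp(th,bt,bf[:,i]) for i in range(3)]; dM=M-[np.interp(th,bt,bm[:,i]) for i in range(3)]
    o=[ (dM@e)-np.cross(z(th)*L,dF)@e for L in (0,.1,.15,.2)]
    eff=manip.read_joint_efforts()
    qd=Ro.from_quat(np.array(manip.read_eef_rot())[[1,2,3,0]]); err=np.linalg.norm((qd*Ro.from_quat(q[[1,2,3,0]]).inv()).as_rotvec())
    print(th,manip.read_time(),'dF',dF,'dMe',np.array(o),manip.read_grip_width(),'err',err)
    if np.linalg.norm(F)>45:break
snap('wrist','w5')
E
```

```text
0.57 [-0.074  -0.2161 -0.1059] [ 0.1504  0.5288 -0.042 ] 0.5496188597224297
0.5 [-0.3923  0.1767  0.2961] [0.1876 0.4868 0.0221] 0.5205081432817711
0.4 [ 0.1686 -0.2953 -0.0708] [ 0.0959  0.4475 -0.0523] 0.4558714661256705
0.2 [-0.7688 -0.0174  0.4015] [0.0256 0.1955 0.0054] 0.19429027228451556
0 [-0.1753 -0.4663  0.2107] [ 0.0002 -0.0343 -0.0029] -0.032729977572360264
-0.2 [-0.0904 -0.6867  0.7306] [-0.0788 -0.1709  0.0085] -0.18659953420121544
-0.3 [-1.2667  0.4453  0.3498] [-0.1105 -0.2994 -0.0095] -0.31871090458376045
-0.3 14.7667 dF [ 6.1423 -1.3932  4.5739] dMe [-0.8176 -0.3528 -0.1205  0.1119] 0.03230488281740909 err 0.0036397900535457095
-0.1 15.225 dF [3.6295 0.7663 3.4804] dMe [-0.8087 -0.521  -0.3772 -0.2334] 0.03200048052773348 err 0.0034910100256174722
0.1 15.6917 dF [4.3381 0.4859 3.8456] dMe [-0.7579 -0.3215 -0.1033  0.1149] 0.03162261954494861 err 0.002849972465208039
0.3 16.1667 dF [1.7801 0.3719 6.084 ] dMe [-0.7487 -0.4169 -0.2511 -0.0852] 0.0320228527625208 err 0.0019302032628954952
0.38 16.5333 dF [1.4101 1.3498 7.5902] dMe [-0.7352 -0.3657 -0.181   0.0038] 0.03165852691346409 err 0.0013336799295387111
0.42 16.8833 dF [0.3199 0.3051 8.5324] dMe [-0.5904 -0.2228 -0.039   0.1448] 0.0318172155090356 err 0.0011184942118405464
0.46 17.2333 dF [0.824  0.6037 9.2537] dMe [-0.5898 -0.1244  0.1082  0.3409] 0.03224184951328209 err 0.0011703938321607262
0.5 17.6 dF [3.1539 0.4124 7.9559] dMe [0.2007 0.8358 1.1533 1.4709] 0.03209155832294353 err 0.0007389957962625561
0.54 17.9833 dF [ 22.0552  -1.2641 -19.0671] dMe [-0.8432  0.0155  0.4449  0.8743] 0.03171244302349066 err 0.0026136075342189243
0.58 18.375 dF [-7.7466  2.6551 17.5544] dMe [-0.4174 -0.14   -0.0014  0.1373] 0.03195999973283927 err 0.0017445444542483679
0.62 18.775 dF [-6.1253  2.0199 16.7416] dMe [0.467  0.9149 1.1388 1.3628] 0.031770238669426944 err 0.0016559777285549428
```

The moment jumps at 0.46–0.50 on both twists, about 0.77 rad from the −0.3 start, so the stop was reached each time. Next I release and retreat.

```bash
python3 - <<'E'
from h import *
manip.gripper_to(.062,30); manip.wait(.4)
for th in (.3,0):
    P,q=pose(th); manip.line_to(P,rot=q,max_speed=.1)
P,q=pose(0,.13); manip.line_to(P,max_speed=.15)
print(manip.read_time(),mom())
c=snap('wrist','w6');snap('side','s6');snap('top','t6')
print(-c['R'].T@c['t'])
cv2.imwrite('pics/w6v.png',c['image'][:,:,::-1])
E
```

```text
22.4333 (array([0.2778, 0.2059, 0.2085]), array([ 0.0022, -0.0187, -0.0387]), np.float64(-0.01719910466137842))
[0.5298 0.0705 0.4141]
```

View pics/w6v.png

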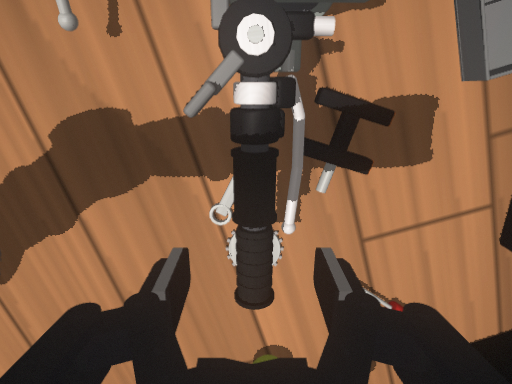

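View pics/s6.png

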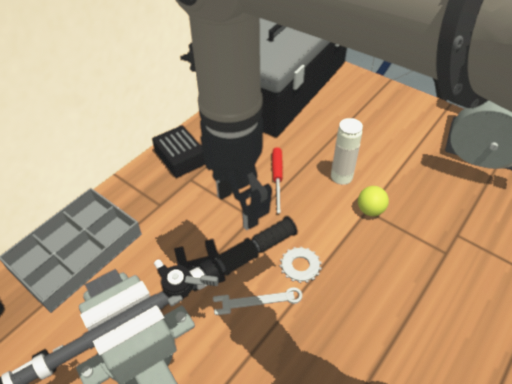

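The wrist view shows the cap at (255,34), the paddle around (193–215, 85–113), and the sprocket and wrench undisturbed. I'll measure the paddle here and set up the push.

```bash
python3 - <<'E'
from h import *
from fit import cloud
c=load('w6');z=c['range_z']
for n,u,v in [('cap',255,34),('tip',193,108),('padL',190,100),('lev',225,72)]:
    print(n,pt(c,u,v),onplane(c,u,v,.2085 if n!='cap' else .2015))
a=c['image'][20:125,175:275,::-1];cv2.imwrite('pics/pz.png',cv2.resize(a,None,fx=5,fy=5,interpolation=cv2.INTER_CUBIC))
P=cloud(c); w=P-np.array([.5395,.0988,.1945]); r=np.hypot(w[:,0],w[:,1])
m=(r>.037)&(r<.07)&(P[:,2]>.203)&(P[:,2]<.214)&(w[:,0]<.02); print(m.sum(),P[m].mean(0),np.percentile(P[m][:,2],[5,50,95]),r[m].min(),r[m].max())
q=P[m][:,:2]; mm=q.mean(0);U,S,V=np.linalg.svd(q-mm); print('axis dir',V[0],np.degrees(np.arctan2(*(V[0]*np.sign(-V[0,0]))[::-1])), 'width',((q-mm)@V[1]).min(),((q-mm)@V[1]).max(), 'len',((q-mm)@V[0]).min(),((q-mm)@V[0]).max())
print('from pivot',np.degrees(np.arctan2(mm[1]-.0988,mm[0]-.5395)))
E
```

```text
cap [0.5406 0.0987 0.2025] [0.5406 0.0989 0.2015]
tip [0.4906 0.0692 0.2087] [0.4905 0.0692 0.2085]
padL [0.4903 0.0743 0.2077] [0.4905 0.0743 0.2085]
lev [0.5159 0.084  0.1966] [0.5167 0.0833 0.2085]
547 [0.4962 0.0734 0.208 ] [0.2059 0.2083 0.2095] 0.037850446164273424 0.06355713788040139
axis dir [-0.8676 -0.4972] -150.18664259053597 width -0.004583795253139125 0.003916524333740016 len -0.012351147322989363 0.013349313340468148
from pivot -149.59535898281865
```

View pics/pz.png

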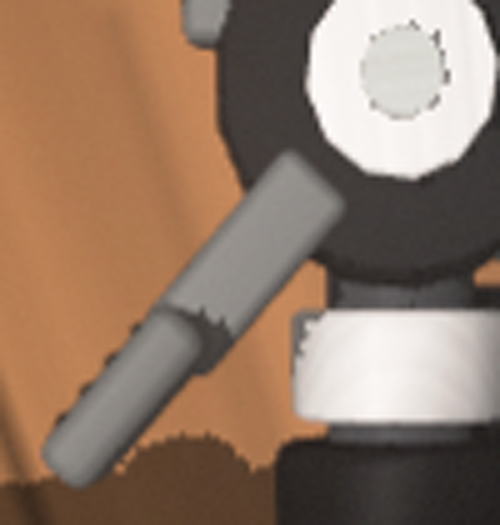

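```bash
cat >> h.py <<'E'
piv=np.array([.5402,.0988])
def lp(a,off,z=.195,r=.052):
    rr=np.array([np.cos(a),np.sin(a),0]);t=np.array([-rr[1],rr[0],0]);zz=np.array([0,0,-1.])
    x=-t;y=np.cross(zz,x);q=Ro.from_matrix(np.stack([x,y,zz],1)).as_quat()[[3,0,1,2]]
    return np.r_[piv,z]+r*rr-off*t,q,t,rr
A0=np.radians(-150.0)
E
python3 - <<'E'
from h import *
P,q,t,rr=lp(A0,.034,.30)
manip.move_to(P,q); manip.gripper_to(0,40)
P,q,t,rr=lp(A0,.034)
print(manip.line_to(P,max_speed=.1,force_limit=5))
manip.wait(.2)
print(manip.read_time(),manip.read_position(),P,mom(),manip.read_joints(),manip.read_grip_width())
snap('wrist','w7');snap('side','s7');snap('top','t7')
a=np.hstack([load(n)['image'][:,:,::-1] for n in ('s7','w7')]);cv2.imwrite('pics/a7.png',cv2.resize(a,(800,300)))
a=load('s7')['image'][200:330,130:310,::-1]; cv2.imwrite('pics/sz7.png',cv2.resize(a,None,fx=4.4,fy=4.4,interpolation=cv2.INTER_CUBIC))
E
```

```text
False
25.1417 [0.4785 0.1023 0.1955] [0.4782 0.1022 0.195 ] (array([ 0.6861, -0.3947, -0.4462]), array([0.029 , 0.0103, 0.0006]), np.float64(0.018446766965675973)) [-0.9003  0.2594  0.8001  1.754  -0.1983  1.2103  0.477 ] -5.331912134698261e-05
```

View pics/a7.png

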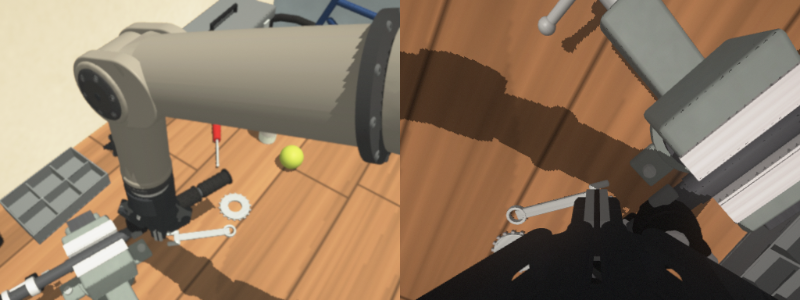

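View pics/sz7.png

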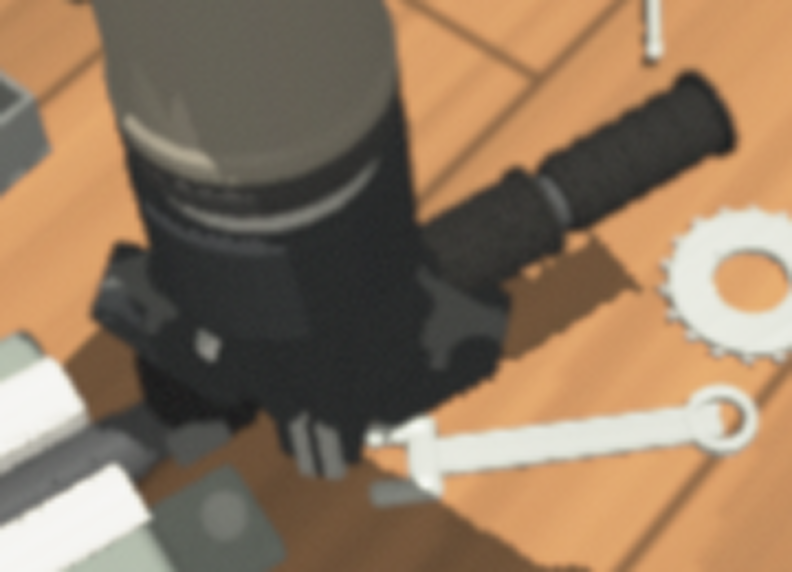

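The shut fingers are at paddle height behind the lever, with no contact. I'll creep in until touch.

```bash
python3 - <<'E'
from h import *
P,q,t,rr=lp(A0,.034)
F0=np.mean([manip.read_force() for _ in range(5)],0)
off=.034
while off>.006:
    off-=.001
    P,q,t,rr=lp(A0,off); manip.line_to(P,max_speed=.02)
    manip.wait(.03); F=np.array(manip.read_force())-F0
    p=np.array(manip.read_position()); ft=-F@t
    print(round(off*1000),manip.read_time(),'Ft',round(ft,2),'Fr',round(F@rr,2),'Fz',round(F[2],2),'tang pos',round((p[:2]-piv)@t[:2]*1000,2))
    if ft>2.0: break
E
```

```text
33 25.575 Ft -1.16 Fr -0.6 Fz 0.61 tang pos -32.9
32 25.8583 Ft -0.64 Fr 0.08 Fz 0.74 tang pos -31.95
31 26.1417 Ft -1.05 Fr -0.24 Fz -0.61 tang pos -30.93
30 26.425 Ft -0.89 Fr -0.29 Fz 0.51 tang pos -29.95
29 26.7083 Ft -0.89 Fr -1.24 Fz 0.26 tang pos -28.95
28 26.9917 Ft -0.04 Fr -1.08 Fz -0.06 tang pos -27.92
27 27.275 Ft -0.46 Fr -1.29 Fz 0.19 tang pos -26.97
26 27.5583 Ft -0.58 Fr -0.46 Fz 1.11 tang pos -25.94
25 27.8417 Ft -0.65 Fr -1.22 Fz 0.17 tang pos -24.91
24 28.125 Ft 0.29 Fr -0.3 Fz 1.41 tang pos -23.93
23 28.4083 Ft -0.21 Fr -0.78 Fz 0.49 tang pos -22.93
22 28.6917 Ft -0.21 Fr -1.3 Fz 0.32 tang pos -21.94
21 28.975 Ft -0.59 Fr -1.15 Fz 0.21 tang pos -20.93
20 29.2583 Ft -1.13 Fr 0.53 Fz 0.4 tang pos -19.93
19 29.5417 Ft -0.0 Fr -0.73 Fz 0.45 tang pos -18.94
18 29.825 Ft 0.35 Fr -1.14 Fz 0.2 tang pos -17.93
17 30.1083 Ft -1.47 Fr -1.14 Fz 0.14 tang pos -16.94
16 30.3917 Ft -0.03 Fr -0.36 Fz -0.05 tang pos -15.94
15 30.675 Ft -0.49 Fr -0.99 Fz 1.0 tang pos -14.94
14 30.9583 Ft 0.32 Fr -1.15 Fz -0.47 tang pos -14.17
13 31.2417 Ft 1.99 Fr -0.55 Fz 1.02 tang pos -13.43
12 31.525 Ft 2.12 Fr -0.39 Fz 0.77 tang pos -12.41
```

```bash
cat >> h.py <<'E'
OFF=.0145
F0=np.array([.5,-.2,.0])
def press(d,sp=.02,n=4):
    P,q,t,rr=lp(A0+d,OFF); manip.line_to(P,rot=q,max_speed=sp)
    fs=[]
    for _ in range(n): manip.wait(.025); fs.append(np.array(manip.read_force()))
    F=np.mean(fs,0)-F0; p=np.array(manip.read_position())
    tp=(p-P)@t
    da=d+tp/.052
    print('d %.3f act %.3f t %.2f Ft %.2f Fr %.2f Fz %.2f'%(d,da,manip.read_time(),-F@t,F@rr,F[2])); return -F@t,da
E
python3 - <<'E'
from h import *
for d in np.arange(.05,.175,.015):
    press(d)
c=snap('wrist','w8');snap('side','s8')
E
```

```text
d 0.050 act 0.048 t 31.88 Ft 3.00 Fr 0.16 Fz 0.43
d 0.065 act 0.061 t 32.23 Ft 3.61 Fr 0.25 Fz 0.90
d 0.080 act 0.075 t 32.58 Ft 4.18 Fr -0.21 Fz 0.37
d 0.095 act 0.090 t 32.92 Ft 4.95 Fr -0.28 Fz 0.88
d 0.110 act 0.102 t 33.27 Ft 5.48 Fr 0.22 Fz 1.34
d 0.125 act 0.112 t 33.62 Ft 5.97 Fr 0.09 Fz 0.98
d 0.140 act 0.122 t 33.98 Ft 6.13 Fr 0.38 Fz 1.66
d 0.155 act 0.132 t 34.33 Ft 6.39 Fr 0.48 Fz 2.20
d 0.170 act 0.141 t 34.67 Ft 7.09 Fr 0.12 Fz 2.70
```

```bash
python3 - <<'E'
from h import *
last=7
for d in np.arange(.18,.30,.01):
    ft,a=press(d,n=3)
    if ft<last-1.8: print('CLICK');break
    last=max(last,ft)
E
```

```text
d 0.180 act 0.148 t 35.10 Ft 7.57 Fr 0.18 Fz 3.01
d 0.190 act 0.155 t 35.42 Ft 8.33 Fr 0.48 Fz 3.25
d 0.200 act 0.162 t 35.75 Ft 7.91 Fr 0.03 Fz 2.35
d 0.210 act 0.169 t 36.08 Ft 8.12 Fr -0.39 Fz 2.81
d 0.220 act 0.177 t 36.40 Ft 9.14 Fr 0.17 Fz 3.24
d 0.230 act 0.184 t 36.73 Ft 9.19 Fr 0.05 Fz 2.71
d 0.240 act 0.251 t 37.05 Ft 3.04 Fr -0.35 Fz -1.38
CLICK
```

First click felt: the push fell from 9.2 to 3.0 N at d≈0.24. On to the second.

```bash
python3 - <<'E'
from h import *
last=3
for d in np.r_[.24,.26,.28,.30,.32,.34,.36,np.arange(.37,.47,.01)]:
    ft,a=press(d,n=3)
    if ft<last-2.2: print('CLICK');break
    last=max(last,ft)
E
```

```text
d 0.240 act 0.248 t 37.38 Ft 3.24 Fr -0.35 Fz -1.98
d 0.260 act 0.260 t 37.70 Ft 3.17 Fr -0.36 Fz -1.47
d 0.280 act 0.274 t 38.02 Ft 4.52 Fr 0.41 Fz -0.78
d 0.300 act 0.292 t 38.35 Ft 4.69 Fr 1.17 Fz 0.45
d 0.320 act 0.309 t 38.67 Ft 5.81 Fr 1.11 Fz 0.60
d 0.340 act 0.323 t 39.00 Ft 6.17 Fr 1.20 Fz 0.95
d 0.360 act 0.336 t 39.33 Ft 7.39 Fr 1.04 Fz 1.04
d 0.370 act 0.342 t 39.65 Ft 7.42 Fr 1.37 Fz 1.36
d 0.380 act 0.349 t 39.98 Ft 7.52 Fr 1.05 Fz 2.16
d 0.390 act 0.356 t 40.30 Ft 8.30 Fr 1.51 Fz 2.04
d 0.400 act 0.363 t 40.62 Ft 7.84 Fr 1.01 Fz 2.08
d 0.410 act 0.371 t 40.95 Ft 8.90 Fr 1.28 Fz 2.35
d 0.420 act 0.379 t 41.27 Ft 8.71 Fr 1.38 Fz 2.67
d 0.430 act 0.386 t 41.60 Ft 9.35 Fr 1.17 Fz 3.27
d 0.440 act 0.451 t 41.92 Ft 3.61 Fr 0.34 Fz -1.60
CLICK
```

Second click at d=0.44, exactly 0.200 rad on from the first. Third is expected at d≈0.64.

```bash
python3 - <<'E'
from h import *
last=3
for d in np.r_[.45,.47,.49,.51,.53,.55,.57,np.arange(.58,.665,.01)]:
    ft,a=press(d,n=3)
    if ft<last-2.5 and d>.53: print('CLICK');break
    last=max(last,ft)
E
```

```text
d 0.450 act 0.456 t 42.25 Ft 3.23 Fr 0.69 Fz -1.37
d 0.470 act 0.469 t 42.58 Ft 4.16 Fr 1.52 Fz -0.74
d 0.490 act 0.485 t 42.90 Ft 4.98 Fr 2.29 Fz -0.06
d 0.510 act 0.500 t 43.23 Ft 5.60 Fr 2.34 Fz 0.20
d 0.530 act 0.513 t 43.55 Ft 5.71 Fr 1.38 Fz 0.43
d 0.550 act 0.526 t 43.88 Ft 7.21 Fr 2.55 Fz 1.90
d 0.570 act 0.540 t 44.20 Ft 7.52 Fr 2.08 Fz 1.59
d 0.580 act 0.547 t 44.52 Ft 8.05 Fr 2.06 Fz 2.33
d 0.590 act 0.554 t 44.85 Ft 8.79 Fr 2.31 Fz 2.53
d 0.600 act 0.562 t 45.17 Ft 8.32 Fr 2.61 Fz 2.57
d 0.610 act 0.570 t 45.50 Ft 8.50 Fr 1.83 Fz 2.88
d 0.620 act 0.577 t 45.83 Ft 9.00 Fr 2.18 Fz 2.99
d 0.630 act 0.585 t 46.15 Ft 8.78 Fr 2.27 Fz 3.01
d 0.640 act 0.649 t 46.48 Ft 3.53 Fr 1.40 Fz -1.24
CLICK
```

```bash
python3 - <<'E'
from h import *
press(.655,n=3)
P,q,t,rr=lp(A0+.655,OFF)
for _ in range(8):
    manip.wait(.1); print(round(-(np.array(manip.read_force())-F0)@t,2),end=' ')
print(manip.read_time(),manip.read_position())
snap('side','s9');snap('top','t9');snap('wrist','w9')
a=np.hstack([load(n)['image'][:,:,::-1] for n in ('s9','t9')]);cv2.imwrite('pics/a9.png',cv2.resize(a,(800,300)))
a=load('s9')['image'][200:330,130:310,::-1]; cv2.imwrite('pics/sz9.png',cv2.resize(a,None,fx=4.4,fy=4.4,interpolation=cv2.INTER_CUBIC))
E
```

```text
d 0.655 act 0.659 t 46.80 Ft 3.75 Fr 2.35 Fz -0.83
3.81 4.59 3.15 3.8 2.78 3.18 3.21 2.79 47.6 [0.507  0.0563 0.1951]
```

View pics/a9.png

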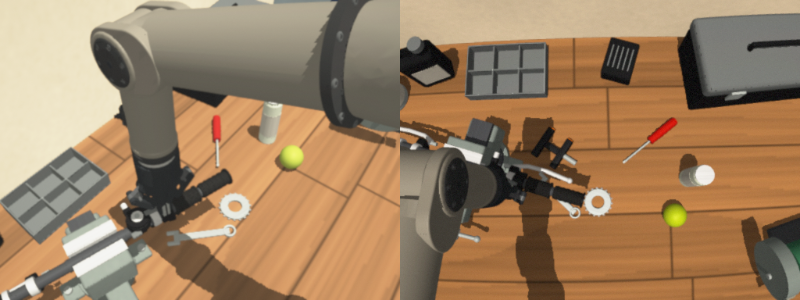

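View pics/sz9.png

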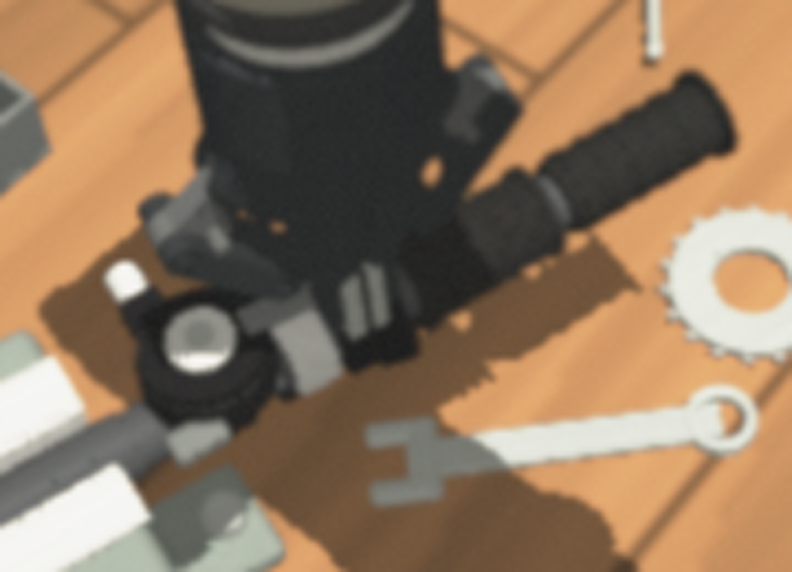

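View pics/w9.png

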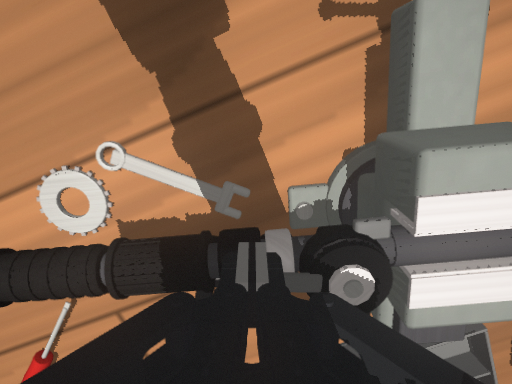

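```bash
python3 - <<'E'
from h import *
press(.67,n=3);press(.685,n=3)
t=lp(A0+.685,OFF)[2]
fs=[]
for _ in range(10): manip.wait(.1); fs.append(round(-(np.array(manip.read_force())-F0)@t,2))
print(fs,manip.read_time())
close_job()
E
```

```text
d 0.670 act 0.667 t 48.08 Ft 4.40 Fr 2.44 Fz 0.58
d 0.685 act 0.680 t 48.40 Ft 5.12 Fr 2.18 Fz 1.06
[np.float64(4.39), np.float64(4.6), np.float64(4.66), np.float64(6.01), np.float64(5.92), np.float64(3.37), np.float64(4.4), np.float64(4.78), np.float64(5.09), np.float64(5.23)] 49.4
the job is handed in; nothing more can be done
```

The job was handed in at 49.4 s. The throttle was opened and let go, and the shift lever was advanced three clicks and is still being pressed. No verdict is reported.

**Throttle:** I twisted it to its stop twice. The first twist looked right but I wasn't certain, so I repeated it with a firmer grip. In both twists the wrist moment jumped about 0.75–0.8 rad after the shut position. The fingers then slipped a little against the stop. I opened the fingers and backed away both times. That it shut again is inferred: the second twist met the stop at the same angle, and the last pictures show the fingers clear of the sleeve. The rib pictures alone could not show the sleeve's angle.

**Shift lever:** I felt three clicks at commanded angles 0.24, 0.44 and 0.64 rad, exactly 0.20 rad apart. The push fell from about 9 N to 3–3.6 N at each one. I then pressed on a little, and over the last second the push held at 3.4–6 N (about 4.8 N on average), well short of the roughly 9 N a fourth click would need.

**Bench:** In the last pictures the things lying about look undisturbed.

**Disagreements:**
- **Lever start angle:** I measured it about 43° behind the bar's outward line, which falls between the notch angles the text implies (50° and 38.5°). I went by the felt clicks instead.
- **Lever push:** it read about 2–9 N rather than the stated 5–8 N.
- **Final lever position:** the paddle was partly hidden by the hand, so the third-click position rests on the clicks and force, not on a picture.

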